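# Slide the cup under the brewer past its spring catch

## Robot

A 6-joint arm with a two-finger parallel gripper is mounted at the origin on the work surface. World frame = base frame: x ahead of the robot, y to its left, z up, the work surface at z = 0. Lengths are in m, angles in rad, forces in N, time in s.
With the tool pointing down it reaches from about 0.4 to 0.825 m from the base axis. Payload 7 kg.
Tool frame: the origin (TCP) lies midway between the tips of the shut fingers; the grasp point (between the pads) lies 19 mm behind it; z points along the fingers, x is the direction in which the jaws open and shut, and the axes are right-handed (so a half turn about z gives the same grasp; the last joint's range is limited). The gripper opens to 88 mm and grips with 3 to 60 N. Pads are 19 mm wide; open, the fingers measure 130 mm over their backs; the gripper's body (78 mm by 193 mm) begins 47 mm behind the grasp point.
Start: joints at [1.51, 0.359, 0.012, 0, -1.224, -0.288], TCP at [0.231, 0.634, 0.227] pointing down, gripper open.
Joint ranges: [-3.07, 3.07], [-1.43, 2.12], [-1.02, 1.25], [-3.03, 1.67], [-3.05, -0], [-3.03, 3.03]. Speed limits (rad/s): [2.39, 2.39, 3.01, 3.14, 3.14, 3.14].

## Interface

Orientations are given as [roll, pitch, yaw] about the fixed x, y, z axes, in that order (R = Rz(yaw) Ry(pitch) Rx(roll)).
In Python, from station import arm, viewer, ticket gives the robot as it stands. The module is installed in compiled form; this text tells all that it offers.
- The arm moves only by the tool step_arm, never from a script. Its argument "targets" is a list of rows, each a list of 3 entries, a list of its own where there are three numbers: the shift along the tool's x, y, z in m, then the turn, a rotation vector about the tool's x, y, z in degrees, then the opening, from -1 (shut) to 1 (fully open), so that 0 is half open. A call has exactly 8 rows; each row shifts and turns the commanded pose from where the row before left it, along the tool's axes as they then stand; what a row does not reach is not made up. A row lasts 1/10 s, in which the tool goes at most 50 mm and 8.59 degrees, less where a joint would pass 70% of its speed; a pose out of reach is approached as far as the arm can. A call is refused whole if a number of a shift passes 0.05 or a number of a turn 8.59, either way. A call with a gripper value outside its range is refused whole. The fingers move at their own pace and stop on an object; "grip_force" is the grip in N (left out, the last holds). Time passes only in rows, so rows that do not move let the fingers close, or fill a call up. It gives the time, the measured TCP pose, the force and the opening at its end, in the units of the state.
- arm.get_state(): the state, without advancing time (a new reading comes with each control period).
- viewer.grab_frame(name): name is "scene" or "top" or "wrist"; returns (picture, depth): 384x512x3 uint8, red, green, blue; 384x512 float32, m along the optical axis (not along the pixel's ray), 0 where there is no reading.
- viewer.calibration(name): a dict with "fov_y" (degrees; the focal length in pixels is half the picture's height over the tangent of half this angle, whatever the lens; pixels are square), "cx", "cy" (the principal point, pixels), "distortion" ([k1, k2, p1, p2, k3] as OpenCV has them; the pictures are not rectified), "world_to_cam" (4x4, takes a point from world to camera coordinates); the wrist camera has in their place "tool_from_camera" (4x4, takes a point from camera to tool coordinates, whose origin is the TCP and whose axes are the tool frame's). Camera axes: x right, y up, looking along -z (the intrinsics and any distortion apply to the point x, -y, -z); pixel columns grow to the right and rows downward; lengths in m; the calibration is good to about 2 mm. A picture is of the moment at which its call begins: read the wrist's pose just before it. calibration takes no time and is no camera call.
- ticket.job_done(): hands the job in, once; it reports no verdict.
The state is a dict: "t": time; "q": joint angles; "qd": joint speeds; "joint_efforts": joint torques, N m; "eef_pos": TCP position; "ee_rot": TCP orientation; "force": force on the tool from outside, world axes, zero at the start; "moment": the same for the moment, N m; "width": finger opening in m.
Only numpy, scipy, OpenCV 4.12 (cv2) and the standard library are available. Lean on these libraries where they do the work, as an engineer would, in place of code of your own. Each camera call takes 0.05 s, during which the arm holds its last target.

## Task

Push the catch's long red bar down with the fingertips and, keeping it held down, push the teal cup carriage by its upright rear plate along the lane, past the catch pins, until it is fully home against the stop under the coffee maker's spout. Then let the bar go so that the pins spring up behind the carriage, and back away. Only push: do not touch or tip the cup, do not lift the carriage, and leave the other things on the counter where they are.

Things in the scene. Friction and masses are not known exactly. Their poses are not given: they have to be found in the camera images.
- brewer: Fixed black coffee maker with its cup lane, one piece. Origin on the counter surface, on the lane's centre line, midway between the two catch pins. +y runs along the lane towards the coffee maker (push direction), x across, z up. Grey lane floor: top 14 mm above the counter, y = -305 to +120 mm.
- lane_stop (a point): Centre of the face of the rubber end stop, at brewer y = +120 mm, 29 mm above the counter. The lane's two aluminium side rails have inner faces at brewer x = +-54 mm and tops 40 mm above the counter; their lips reach in to x = +-47 mm and keep the carriage from lifting.
- spout (a point): Lower end of the spout, 178 mm above the counter, at brewer y = +65 mm. The coffee maker's head overhangs the lane from brewer y = +30 mm on (x = +-65 mm, underside 200 mm above the counter); its column starts at y = +130 mm (x = +-90 mm, 310 mm tall).
- catch (a joint): Downward travel of the red spring catch (m): 0 up, 0.011 fully down. One piece: a long bar and two 10 mm square pins at brewer x = +-36 mm, y = 0, that stand 10 mm above the lane floor and block the carriage's skids; with the bar down they sink below the floor. About 1.5 N starts it, 4 N holds it fully down; it springs back when let go.
- bar_end (a point): Top face of the red bar at its rear end (far from the coffee maker): brewer x = 0, y = -300 mm. The bar lies on the lane's centre line, 44 mm wide, from there to y = -15 mm; top 24 mm above the counter when up, 13 mm when down. It may be pressed anywhere that the carriage leaves open. It moves down with the bar.
- carriage_mid (a point): Teal cup carriage, 0.35 kg, loose but guided in the lane, starting behind the pins: centre of its plate's top face, 33 mm above the counter. Body 104 mm across, 110 mm along the lane, on 13 mm high skids; an 8 mm high rim holds the cup. Axes as the brewer's. Home: this point at brewer y = +65 mm, against the stop; its rear edge is then 5 mm past the pins.
- push_plate (a point): Centre of the rear face (the one to push) of the carriage's upright push plate, which stands on a tail behind its main part; it is 44 mm wide, 6 mm thick, 27 to 69 mm above the counter, clear of the red bar below. This point is 121 mm behind carriage_mid along the lane, 48 mm above the counter.
- cup_mid (a point): Empty white open cup, standing loose on the carriage: 100 mm tall, 82 mm across the rim, 58 mm across its base. This point is on its axis half-way up; its z axis points up.
- pod_brown: Copper-coloured coffee pod, 52 mm across, 34 mm tall, standing near the lane. Origin: centre of its underside. Leave alone.
- pod_green: Green coffee pod, 52 mm across, 34 mm tall. Origin: centre of its underside. Leave alone.
- lid: White cup lid lying flat, 88 mm across, 14 mm tall. Origin: centre of its underside. Leave alone.
- mug: Blue mug, 80 mm across, 92 mm tall, handle to its +y. Origin: centre of its underside. Leave alone.
- spoon: Spoon, about 140 mm long along its x, lying on the counter. Origin: underside, about mid-length. Leave alone.
- tub: White jar with a purple label, 90 mm across, 140 mm tall. Origin: centre of its underside. Leave alone.
- sugar_box: Orange box, 60 x 100 x 50 mm tall. Origin: centre of its underside. Leave alone.
Not all that is in view belongs to the job. Leave any yellow look-alike of the part that bears cup_mid alone. There is more than one size of the part that bears carriage_mid; the job needs the smaller.

How it is judged:
By the outcome, as a careful person would: the job done as asked, in the order asked, and still so for the second after the job is handed in, with the robot touching nothing.
It also fails if it takes over 42 s, if anything falls off the work surface, if the arm or the gripper's body presses on something with over 40 N, if the wrist force passes 120 N, or if a joint passes its speed limit or range.

## Working session

There is one attempt and no reset: what is moved stays moved. The work goes in short steps, Python scripts to look and compute and a tool call to move; the robot and the scene stay as the last step left them, time stands still between calls to the robot, and variables do not carry over. Pictures are saved under pics/ and viewed, and the job is handed in when it is done.

Besides the shell and the picture viewer there is one more tool, called as name(argument=value, ...), one argument or row to a line, values as JSON. step_arm: Moves the arm, as the interface text tells. Its arguments: {"type":"object","properties":{"targets":{"type":"array"},"grip_force":{"type":"number"}},"required":["targets"]}

```bash
mkdir -p pics; cat > h.py <<'E'
import numpy as np, cv2
from station import arm, viewer, ticket
def save(name,img): cv2.imwrite('pics/'+name,cv2.cvtColor(img,cv2.COLOR_RGB2BGR))
E
python3 - <<'E'
from h import *
print(arm.get_state())
for n in ("scene","top","wrist"):
    im,d=viewer.grab_frame(n); save(n+'0.png',im); np.savez(n+'0.npz',im=im,d=d)
    print(n,viewer.calibration(n))
E
```

```text
{'t': 0.0, 'q': array([ 1.51010860e+00,  3.59362419e-01,  1.10473938e-02, -3.46533694e-04,
       -1.22408504e+00, -2.88064528e-01]), 'qd': array([-3.74016648e-04, -2.10470997e-03, -8.61204287e-04,  1.23410259e-03,
       -6.49443270e-05,  3.25324474e-04]), 'joint_efforts': array([ 1.34705337e-03, -5.82720566e+01,  2.93057781e+01,  6.99706122e+00,
        7.29577179e-03, -1.50381425e-04]), 'eef_pos': array([0.23054662, 0.6338848 , 0.22563417]), 'ee_rot': array([-3.14144933e+00, -1.63021028e-03, -1.91966672e+00]), 'force': array([ 0.31700242,  0.07354832, -0.25547335]), 'moment': array([-0.01560917,  0.0518294 ,  0.00793565]), 'width': 0.08763148835567273}
scene {'fov_y': 42.66698103738077, 'cx': 259.78888423001655, 'cy': 190.14242105627181, 'distortion': array([-0.17918676,  0.        ,  0.        ,  0.        ,  0.        ]), 'world_to_cam': array([[ 8.73475012e-01,  4.86867852e-01,  1.04773932e-03,
        -4.31492130e-01],
       [-4.25561421e-01,  7.62438039e-01,  4.87427649e-01,
         1.28726984e-01],
       [ 2.36514016e-01, -4.26201749e-01,  8.73162751e-01,
        -1.43762
[... 367 characters left out ...]
 -0.01263809,  0.14338926, -0.51393203],
       [-0.14351484, -0.00965938,  0.98960102, -1.18322556],
       [ 0.        ,  0.        ,  0.        ,  1.        ]])}
wrist {'fov_y': 71.09625674303021, 'cx': 257.1259176735246, 'cy': 193.35959968325167, 'distortion': array([-0.02229326,  0.        ,  0.        ,  0.        ,  0.        ]), 'tool_from_camera': array([[ 9.99999930e-01, -3.50478548e-04, -1.27704892e-04,
        -3.76456502e-04],
       [-3.72427492e-04, -9.57363914e-01, -2.88884403e-01,
        -8.04535663e-02],
       [-2.10122689e-05,  2.88884430e-01, -9.57363978e-01,
        -1.58282976e-01],
       [ 0.00000000e+00,  0.00000000e+00,  0.00000000e+00,
         1.00000000e+00]])}
```

View pics/scene0.png

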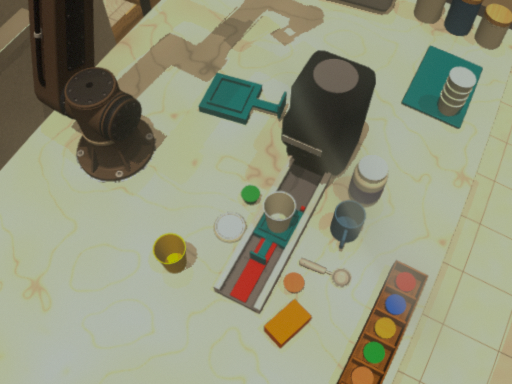

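View pics/top0.png

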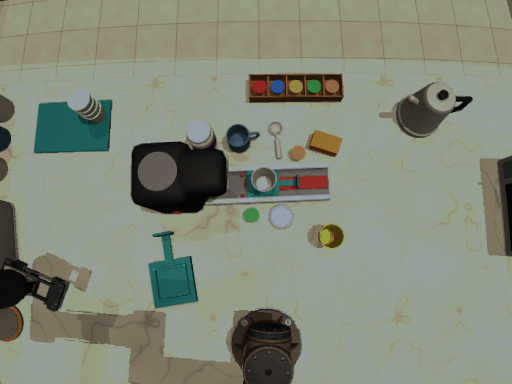

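View pics/wrist0.png

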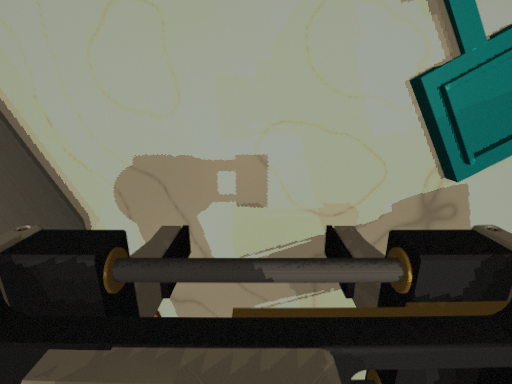

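The pictures show:
- **Carriage:** the small teal carriage carrying the white cup is in the lane, at top (263,181) and scene (280,225).
- **Bar:** the red bar's open end is at top (313,182) and scene (250,280).
- **Look-alikes:** a larger teal carriage at top (173,282), a teal mat at top (73,127) and a yellow cup at top (331,236). I leave all three alone.

Next I measure the lane, plate and bar in both views and check the choice in a close crop.

```bash
cat >> h.py <<'E'
def K(c):
    f=192/np.tan(np.radians(c['fov_y']/2)); return np.array([[f,0,c['cx']],[0,f,c['cy']],[0,0,1.]])
def pose(name,st=None):
    c=viewer.calibration(name)
    if name!='wrist': T=np.linalg.inv(c['world_to_cam'])
    else:
        from scipy.spatial.transform import Rotation as R
        W=np.eye(4); W[:3,:3]=R.from_euler('xyz',st['ee_rot']).as_matrix(); W[:3,3]=st['eef_pos']
        T=W@c['tool_from_camera']
    return c,T
def rays(name,px,st=None):
    c,T=pose(name,st)
    u=cv2.undistortPoints(np.asarray(px,float).reshape(-1,1,2),K(c),c['distortion'])[:,0]
    d=np.c_[u[:,0],-u[:,1],-np.ones(len(u))]
    return T[:3,3],d@T[:3,:3].T
def onplane(name,px,z,st=None):
    o,d=rays(name,px,st); return o+d*((z-o[2])/d[:,2])[:,None]
def withdepth(name,px,D,st=None):
    o,d=rays(name,px,st); p=np.round(px).astype(int).reshape(-1,2)
    return o+d*D[p[:,1],p[:,0]][:,None]
def tri(a,b):
    A=np.zeros((3,3));B=np.zeros(3)
    for o,d in (a,b):
        d=d.reshape(3)/np.linalg.norm(d); P=np.eye(3)-np.outer(d,d); A+=P;B+=P@o
    x=np.linalg.solve(A,B); 
    r=[np.linalg.norm((np.eye(3)-np.outer(d.reshape(3)/np.linalg.norm(d),d.reshape(3)/np.linalg.norm(d)))@(x-o)) for o,d in(a,b)]
    return x,max(r)
def mask(im,col):
    h=cv2.cvtColor(im,cv2.COLOR_RGB2HSV)
    if col=='red': return (((h[...,0]<6)|(h[...,0]>174))&(h[...,1]>150)&(h[...,2]>90)).astype(np.uint8)
    if col=='teal': return ((abs(h[...,0].astype(int)-89)<8)&(h[...,1]>130)&(h[...,2]>50)).astype(np.uint8)
E
python3 - <<'E'
from h import *
for n,(x0,y0,x1,y1) in (('top',(210,110,345,245)),('scene',(200,150,350,320))):
    z=np.load(n+'0.npz'); im,D=z['im'],z['d']
    s=min(800//(x1-x0),600//(y1-y0)); save(n+'crop.png',cv2.resize(im[y0:y1,x0:x1],None,fx=s,fy=s,interpolation=cv2.INTER_CUBIC)); print(n,s)
    for col in('red','teal'):
        m=mask(im,col)
        N,l,stt,_=cv2.connectedComponentsWithStats(m)
        for i in range(1,N):
            if stt[i,4]<15: continue
            x,y,w,h,a=stt[i]
            if not(x0<x<x1 and y0<y<y1): continue
            v,u=np.nonzero(l==i); P=withdepth(n,np.c_[u,v],D)
            r=cv2.minAreaRect(np.c_[u,v].astype(np.float32))
            print(n,col,stt[i],'med',np.median(P,0).round(3),'min',P.min(0).round(3),'max',P.max(0).round(3),'rect',np.round(cv2.boxPoints(r),1).tolist())
E
```

```text
top 4
top red [279 177  16   3  28] med [ 0.565 -0.081  0.024] min [ 0.56  -0.105  0.013] max [ 0.57  -0.052  0.027] rect [[279.0, 177.5], [293.8999938964844, 176.3000030517578], [294.1000061035156, 178.0], [279.1000061035156, 179.10000610351562]]
top red [298 176  30  13 337] med [ 0.549 -0.17   0.024] min [ 0.339 -0.219  0.013] max [0.573 0.018 1.245] rect [[297.5, 176.5], [326.6000061035156, 175.10000610351562], [327.20001220703125, 187.0], [298.0, 188.39999389648438]]
top red [280 186  16   4  53] med [ 0.532 -0.078  0.025] min [ 0.525 -0.107  0.02 ] max [ 0.536 -0.054  0.032] rect [[280.0, 186.0], [295.0, 186.0], [295.0, 189.0], [280.0, 189.0]]
top teal [247 170  49  27 360] med [ 0.527 -0.01   0.034] min [ 0.339 -0.106  0.025] max [0.591 0.06  1.245] rect [[246.8000030517578, 171.10000610351562], [294.6000061035156, 169.1999969482422], [295.6000061035156, 194.60000610351562], [247.6999969482422, 196.39999389648438]]
top teal [297 175   2  12  15] med [ 0.541 -0.109  0.069] min [ 0.528 -0.113  0.066] max [ 0.565 -0.108  0.074] rect [[297.0, 175.0], [298.0, 175.0], [298.0, 186.0]
[... 721 characters left out ...]
296875]]
scene red [230 259  36  43 729] med [ 0.552 -0.169  0.024] min [ 0.529 -0.501  0.007] max [ 0.772 -0.111  1.193] rect [[229.39999389648438, 294.1000061035156], [250.10000610351562, 256.70001220703125], [265.3999938964844, 265.20001220703125], [244.6999969482422, 302.6000061035156]]
scene teal [298 212   4   9  20] med [0.586 0.052 0.033] min [ 0.578 -0.501  0.03 ] max [0.772 0.061 1.193] rect [[298.0, 212.0], [301.0, 212.0], [301.0, 220.0], [298.0, 220.0]]
scene teal [254 216  42  43 476] med [ 0.552 -0.039  0.033] min [ 0.503 -0.501  0.026] max [0.772 0.018 1.193] rect [[244.60000610351562, 248.8000030517578], [265.0, 210.10000610351562], [295.0, 226.0], [274.5, 264.6000061035156]]
```

```bash
ls pics
```

```text
scene0.png
scenecrop.png
top0.png
topcrop.png
wrist0.png
```

View pics/topcrop.png

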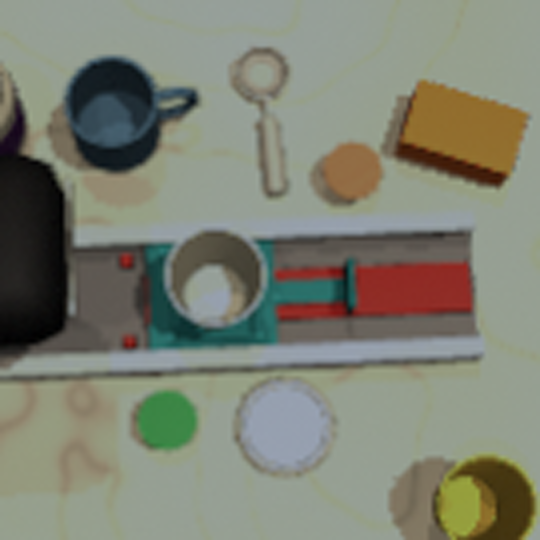

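View pics/scenecrop.png

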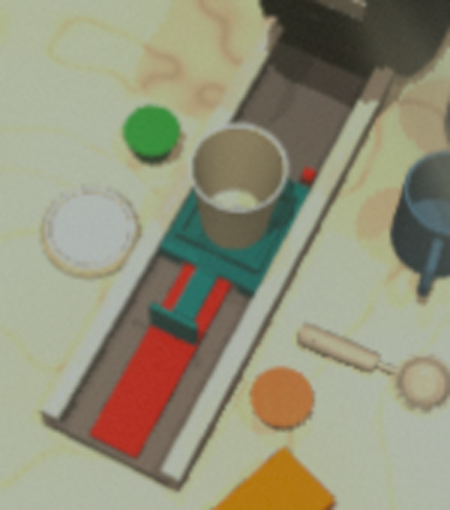

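Both crops confirm the choice: the small teal carriage with the white cup, behind two red pins at top (241,175) and (242,195). Its push plate is at top (298,181), and the bar end is at top (327,181). Now I work out the lane frame.

```bash
python3 - <<'E'
from h import *
res={}
for n in('top','scene'):
    z=np.load(n+'0.npz'); im,D=z['im'],z['d']
    m=mask(im,'red')
    h=cv2.cvtColor(im,cv2.COLOR_RGB2HSV)
    N,l,stt,cen=cv2.connectedComponentsWithStats(m)
    for i in range(1,N):
        x,y,w,hh,a=stt[i]
        p=onplane(n,[cen[i]],0.024)[0]
        if a>=2 and 0.45<p[0]<0.65 and -0.35<p[1]<0.2: print(n,'red',stt[i],cen[i].round(1),p.round(4))
    # big bar corners
    i=[k for k in range(1,N) if stt[k,4]>300 and (200<stt[k,0]<330) and 150<stt[k,1]<290][0]
    v,u=np.nonzero(l==i); P=onplane(n,np.c_[u,v],0.024)
    r=cv2.minAreaRect((P[:,:2]*1000).astype(np.float32)); print(n,'bar rect mm',r, cv2.boxPoints(r).round(0).tolist())
    # per-y slice centre
    c=[]
    for y in np.arange(-0.20,-0.12,0.01):
        s=P[abs(P[:,1]-y)<0.005]
        if len(s)>4: c.append((y,(s[:,0].min()+s[:,0].max())/2,np.ptp(s[:,0])))
    print(np.round(c,4).tolist())
# two-view check heights: bar end corners
px={'plate_top_right':None}
E
```

```text
top red [240 174   3   3   7] [241.  174.7] [0.5781 0.0813 0.024 ]
top red [279 177  16   3  28] [287.1 177.7] [ 0.5653 -0.0799  0.024 ]
top red [298 176  30  13 337] [312.8 181.8] [ 0.5496 -0.1694  0.024 ]
top red [280 186  16   4  53] [287.1 187.2] [ 0.5316 -0.0788  0.024 ]
top red [241 194   3   3   7] [241.7 195. ] [0.5064 0.0791 0.024 ]
top bar rect mm ((549.94384765625, -167.3555908203125), (42.060821533203125, 102.59928894042969), 2.0320370197296143) [[527.0, -117.0], [531.0, -219.0], [573.0, -218.0], [569.0, -115.0]]
[[-0.2, 0.5504, 0.0391], [-0.19, 0.5505, 0.0391], [-0.18, 0.5507, 0.0391], [-0.17, 0.5508, 0.039], [-0.16, 0.5509, 0.039], [-0.15, 0.551, 0.0389], [-0.14, 0.5476, 0.039], [-0.13, 0.5477, 0.039], [-0.12, 0.5478, 0.0389]]
scene red [301 206   4   5  16] [302.3 207.8] [0.5807 0.078  0.024 ]
scene red [255 238  10  15  53] [259.2 244.7] [ 0.5317 -0.0711  0.024 ]
scene red [265 243  12  20  88] [270.2 251.5] [ 0.5656 -0.074   0.024 ]
scene red [230 259  36  43 729] [247.3 280. ] [ 0.5524 -0.1688  0.024 ]
scene bar rect mm ((552.2351684570312, -167.25271606445312), (43.78882598876953, 108.38350677490234), 1.6457728147506714) [[529.0, -114.0], [532.0, -222.0], [576.0, -221.0], [573.0, -112.0]]
[[-0.2, 0.553, 0.0429], [-0.19, 0.553, 0.0439], [-0.18, 0.5526, 0.0432], [-0.17, 0.5524, 0.042], [-0.16, 0.5522, 0.0434], [-0.15, 0.5515, 0.0431], [-0.14, 0.5516, 0.0433], [-0.13, 0.5511, 0.0434], [-0.12, 0.5511, 0.0426]]
```

step_arm(
  targets=[
    [[0,0,-0.02],[0,0,8.5],-1],
    [[0,0,-0.02],[0,0,8.5],-1],
    [[0,0,-0.02],[0,0,8.5],-1],
    [[0,0,-0.02],[0,0,8.5],-1],
    [[0,0,-0.02],[0,0,8.5],-1],
    [[0,0,-0.02],[0,0,8.5],-1],
    [[0,0,-0.02],[0,0,8.5],-1],
    [[0,0,-0.02],[0,0,8.5],-1],
  ],
  grip_force=10,
)

```text
t: 0.95
eef_pos: [0.2306, 0.6341, 0.387]
ee_rot: [-3.141, -0.0, -3.113]
force: [0.1, -0.7, -0.5]
width: 0.0289
```

step_arm(
  targets=[
    [[-0.0165,-0.0444,0],[0,0,0],-1],
    [[-0.0165,-0.0444,0],[0,0,0],-1],
    [[-0.0165,-0.0444,0],[0,0,0],-1],
    [[-0.0165,-0.0444,0],[0,0,0],-1],
    [[-0.0165,-0.0444,0],[0,0,0],-1],
    [[-0.0165,-0.0444,0],[0,0,0],-1],
    [[-0.0165,-0.0444,0],[0,0,0],-1],
    [[-0.0165,-0.0444,0],[0,0,0],-1],
  ],
)

```text
t: 1.75
eef_pos: [0.3752, 0.282, 0.3866]
ee_rot: [3.141, 0.0, -3.106]
force: [1.6, 0.0, -0.0]
width: 0.0006
```

step_arm(
  targets=[
    [[-0.0165,-0.0444,0],[0,0,0],-1],
    [[-0.0165,-0.0444,0],[0,0,0],-1],
    [[-0.0165,-0.0444,0],[0,0,0],-1],
    [[-0.0165,-0.0444,0],[0,0,0],-1],
    [[-0.0165,-0.0444,0],[0,0,0],-1],
    [[-0.0165,-0.0444,0],[0,0,0],-1],
    [[-0.0165,-0.0444,0],[0,0,0],-1],
    [[-0.0165,-0.0444,0],[0,0,0],-1],
  ],
)

```text
t: 2.55
eef_pos: [0.5197, -0.0683, 0.3866]
ee_rot: [3.141, 0.0, -3.106]
force: [0.5, 1.7, 0.9]
width: 0.0004
```

step_arm(
  targets=[
    [[-0.0035,-0.0122,0.0275],[0,0,0],-1],
    [[-0.0035,-0.0122,0.0275],[0,0,0],-1],
    [[-0.0035,-0.0122,0.0275],[0,0,0],-1],
    [[-0.0035,-0.0122,0.0275],[0,0,0],-1],
    [[-0.0035,-0.0122,0.0275],[0,0,0],-1],
    [[-0.0035,-0.0122,0.0275],[0,0,0],-1],
    [[-0.0035,-0.0122,0.0275],[0,0,0],-1],
    [[-0.0035,-0.0122,0.0275],[0,0,0],-1],
  ],
)

```text
t: 3.35
eef_pos: [0.5508, -0.1634, 0.1653]
ee_rot: [3.141, -0.0, -3.107]
force: [-0.2, -0.6, 0.2]
width: 0.0007
```

```bash
python3 - <<'E'
from h import *
st=arm.get_state(); im,D=viewer.grab_frame('wrist'); print(st['eef_pos'],st['ee_rot'],st['force'])
import pickle; pickle.dump((st,im,D),open('w1.pkl','wb')); save('wrist1.png',im)
E
```

```text
[ 0.550795   -0.16339676  0.16532605] [ 3.14148722e+00 -2.33586667e-04 -3.10650643e+00] [-0.21168623 -0.56537403  0.23030427]
```

View pics/wrist1.png

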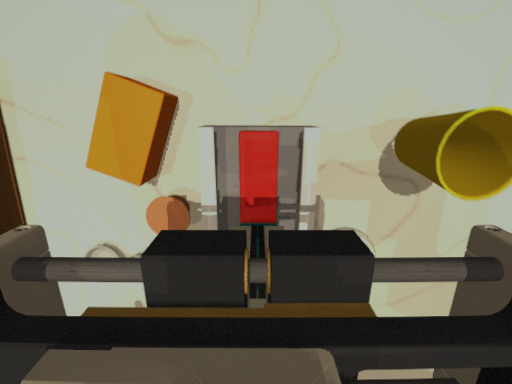

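The wrist view shows the red bar at columns 239–278 and rows 131–222. Its rear end is at the top, at row 131, and the plate is mostly hidden behind the fingers. I check the bar's height and lateral position against the other views.

```bash
python3 - <<'E'
from h import *
import pickle
st,im,D=pickle.load(open('w1.pkl','rb'))
o=np.array([.5423,.0802]); th=np.arctan2(.5535-.5423,.3002); d=np.array([-np.sin(th),np.cos(th)]); e=np.array([np.cos(th),np.sin(th)])
print('lane angle',np.degrees(th))
L=lambda P:np.c_[(P[:,:2]-o)@e,(P[:,:2]-o)@d,P[:,2]]
print('tcp lane',L(st['eef_pos'][None]).round(4))
m=mask(im,'red'); N,l,s,c=cv2.connectedComponentsWithStats(m); i=1+np.argmax(s[1:,4]); v,u=np.nonzero(l==i)
P=withdepth('wrist',np.c_[u,v],D,st); q=L(P); print(s[i],'bar depth z med',np.median(q[:,2]).round(4),'lane x range',np.percentile(q[:,0],[1,99]).round(4),'y',np.percentile(q[:,1],[1,99]).round(4))
for rows in ((133,150),(165,185),(200,218)):
    k=(v>=rows[0])&(v<=rows[1]); 
    cen=[[ (u[k&(v==r)].min()+u[k&(v==r)].max())/2,r] for r in range(*rows)]
    print(rows,L(onplane('wrist',np.array(cen,float),.024,st)).mean(0).round(4))
mid=np.array([[258.5,131.]])
t0=np.load('top0.npz');
# triangulate bar end centre top(327.4,181)/scene/wrist
tp=[327.3,181.2]; sp=[(229.4+244.7)/2-.3,(294.1+302.6)/2+.3]
for a,b,n in ((rays('top',[tp]),rays('scene',[sp]),'top-scene'),(rays('wrist',mid,st),rays('scene',[sp]),'wrist-scene'),(rays('wrist',mid,st),rays('top',[tp]),'wrist-top')):
    x,r=tri(a,b); print(n,x.round(4),r.round(4),L(x[None]).round(4))
# plate: scene teal high points and top
for n in('top','scene'):
    z=np.load(n+'0.npz'); m=mask(z['im'],'teal'); v,u=np.nonzero(m); P=withdepth(n,np.c_[u,v],z['d']); q=L(P)
    k=(abs(q[:,0])<.03)&(q[:,1]>-.21)&(q[:,1]<-.15)&(q[:,2]>.045)&(q[:,2]<.08); print(n,k.sum(),'plate y',np.percentile(q[k,1],[2,50,98]).round(4),'x',q[k,0].min().round(4),q[k,0].max().round(4),'zmax',q[k,2].max().round(4))
    # things
z=np.load('top0.npz')
vv,uu=np.mgrid[120:240,190:345]; P=withdepth('top',np.c_[uu.ravel(),vv.ravel()],z['d']); q=L(P)
k=(q[:,2]>.06)&(q[:,2]<.16)&(abs(q[:,0])<.16)
for lo,hi in((-.35,-.25),(-.25,-.2),(-.2,-.15),(-.15,-.12),(-.12,-.09),(-.09,-.05),(-.05,0)):
    kk=k&(q[:,1]>lo)&(q[:,1]<hi); print(lo,hi,kk.sum(), np.round([q[kk,0].min(),q[kk,0].max(),q[kk,2].max()],3) if kk.any() else '')
    kk&=(q[:,0]>.05); print('   right side', np.round([q[kk,0].min(),q[kk,2].max()],3) if kk.any() else '')
E
```

```text
lane angle 2.136626386046402
tcp lane [[-0.0006 -0.2437  0.1653]]
[ 239  131   40   92 3452] bar depth z med 0.0241 lane x range [-0.0207  0.0218] y [-0.3024 -0.1974]
(133, 150) [ 0.0003 -0.2922  0.024 ]
(165, 185) [ 0.0003 -0.2545  0.024 ]
(200, 218) [ 0.0006 -0.2132  0.024 ]
top-scene [ 0.5525 -0.2214  0.0172] 0.0001 [[-0.0011 -0.3018  0.0172]]
wrist-scene [ 0.5535 -0.2225  0.0222] 0.0 [[-1.000e-04 -3.029e-01  2.220e-02]]
wrist-top [ 0.5532 -0.2221  0.0135] 0.0003 [[-3.000e-04 -3.025e-01  1.350e-02]]
top 15 plate y [-0.1924 -0.1898 -0.1882] x -0.0209 0.0159 zmax 0.074
scene 24 plate y [-0.1953 -0.1933 -0.1898] x -0.0164 0.0189 zmax 0.0733
-0.35 -0.25 34 [-0.16  -0.152  0.104]
   right side 
-0.25 -0.2 0 
   right side 
-0.2 -0.15 26 [-0.024  0.016  0.074]
   right side 
-0.15 -0.12 0 
   right side 
-0.12 -0.09 100 [-0.037  0.032  0.137]
   right side 
-0.09 -0.05 122 [-0.042  0.036  0.136]
   right side 
-0.05 0 110 [-0.031  0.157  0.136]
   right side [0.12  0.095]
```

step_arm(
  targets=[
    [[0,0.003,0.022],[0,0,0],-1],
    [[0,0.003,0.022],[0,0,0],-1],
    [[0,0.003,0.022],[0,0,0],-1],
    [[0,0.003,0.022],[0,0,0],-1],
    [[0,0.003,0.022],[0,0,0],-1],
    [[0,0,0.01],[0,0,0],-1],
    [[0,0,0.005],[0,0,0],-1],
    [[0,0,0],[0,0,0],-1],
  ],
)

```text
t: 4.2
eef_pos: [0.5505, -0.148, 0.0416]
ee_rot: [-3.141, -0.0, -3.106]
force: [-0.3, 0.9, 0.8]
width: 0.0007
```

step_arm(
  targets=[
    [[0,0,0.005],[0,0,0],-1],
    [[0,0,0.005],[0,0,0],-1],
    [[0,0,0.004],[0,0,0],-1],
    [[0,0,0.004],[0,0,0],-1],
    [[0,0,0.004],[0,0,0],-1],
    [[0,0,0.004],[0,0,0],-1],
    [[0,0,0],[0,0,0],-1],
    [[0,0,0],[0,0,0],-1],
  ],
)

```text
t: 5.0
eef_pos: [0.5505, -0.1479, 0.0157]
ee_rot: [-3.141, 0.0, -3.106]
force: [-0.8, -0.4, 3.6]
width: 0.0004
```

step_arm(
  targets=[
    [[0,0,0.001],[0,0,0],-1],
    [[0,0,0.001],[0,0,0],-1],
    [[0,0,0.001],[0,0,0],-1],
    [[0,0,0.0005],[0,0,0],-1],
    [[0,0,0],[0,0,0],-1],
    [[0,0,0],[0,0,0],-1],
    [[0,0,0],[0,0,0],-1],
    [[0,0,0],[0,0,0],-1],
  ],
)

```text
t: 5.8
eef_pos: [0.5506, -0.1479, 0.0142]
ee_rot: [-3.141, 0.001, -3.106]
force: [-7.9, 2.8, 24.3]
width: 0.0008
```

```bash
python3 - <<'E'
from h import *
st=arm.get_state(); print(st['eef_pos'],st['force'])
im,D=viewer.grab_frame('scene'); save('scene2.png',cv2.resize(im[150:320,200:350],None,fx=3,fy=3,interpolation=cv2.INTER_CUBIC))
im,D=viewer.grab_frame('top'); save('top2.png',cv2.resize(im[110:245,210:345],None,fx=4,fy=4,interpolation=cv2.INTER_CUBIC))
E
```

```text
[ 0.55057521 -0.14793839  0.0142163 ] [-7.91987859  2.80085255 24.27906045]
```

View pics/scene2.png

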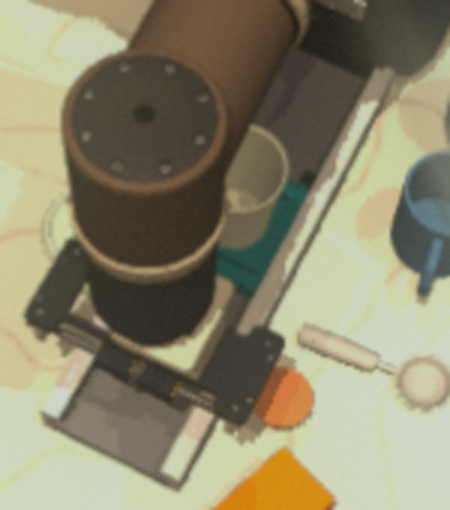

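View pics/top2.png

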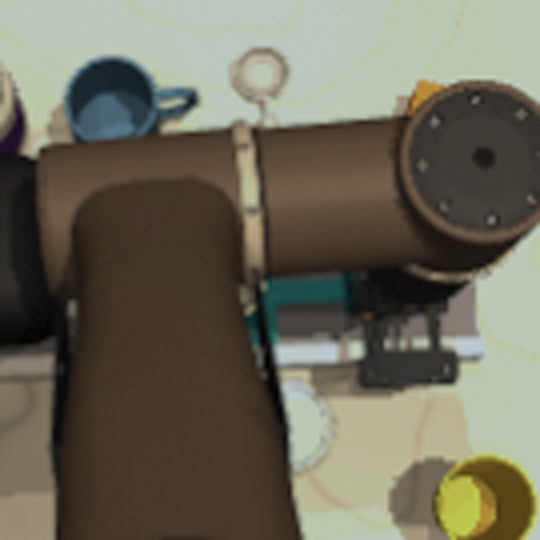

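```bash
python3 - <<'E'
from h import *
st=arm.get_state(); im,D=viewer.grab_frame('wrist'); print(st['eef_pos'],st['force'],st['moment'])
save('wrist2.png',im)
import pickle; pickle.dump((st,im,D),open('w2.pkl','wb'))
v,u=np.mgrid[0:240:1,200:320]; px=np.c_[u.ravel(),v.ravel()]; P=withdepth('wrist',px,D,st)
o=np.array([.5423,.0802]); th=np.radians(2.136); d=np.array([-np.sin(th),np.cos(th)]); e=np.array([np.cos(th),np.sin(th)])
q=np.c_[(P[:,:2]-o)@e,(P[:,:2]-o)@d,P[:,2]]
for lo,hi in((-.046,-.03),(-.018,.018),(.03,.046)):
    for a,b in((-.295,-.28),(-.28,-.265),(-.265,-.25),(-.25,-.24)):
        k=(q[:,0]>lo)&(q[:,0]<hi)&(q[:,1]>a)&(q[:,1]<b); print(lo,a,k.sum(),np.median(q[k,2]).round(4) if k.any() else '', np.median(im[px[k,1],px[k,0]],0) if k.any() else '')
E
```

```text
[ 0.55057858 -0.14796526  0.01421482] [-7.09799643  2.28068915 23.53819342] [1.12127407e+00 2.80567143e+00 1.52816606e-03]
-0.046 -0.295 212 0.0142 [140. 131. 119.]
-0.046 -0.28 230 0.0141 [125. 115. 104.]
-0.046 -0.265 249 0.0141 [125. 116. 105.]
-0.046 -0.25 178 0.014 [125. 115. 104.]
-0.018 -0.295 1560 0.0142 [133. 124. 112.]
-0.018 -0.28 2286 0.0146 [116. 107.  97.]
-0.018 -0.265 1340 0.0141 [115. 107.  97.]
-0.018 -0.25 893 0.0142 [66. 61. 56.]
0.03 -0.295 241 0.0142 [134. 125. 113.]
0.03 -0.28 262 0.0142 [133. 124. 112.]
0.03 -0.265 272 0.0141 [115. 106.  96.]
0.03 -0.25 190 0.0142 [66. 61. 55.]
```

View pics/wrist2.png

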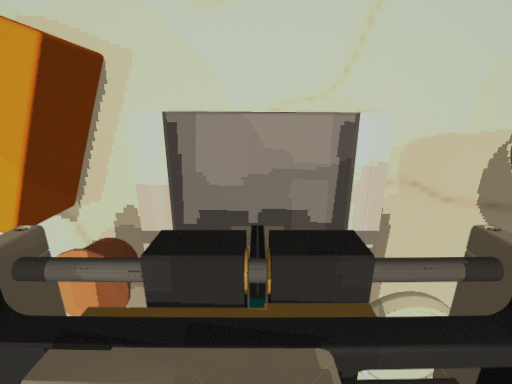

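The bar has sunk below the floor: no red is visible, and the surface reads 14 mm, the floor height. So the pins are under the floor as well. I ease the press slightly and slide towards the plate.

step_arm(
  targets=[
    [[0,0.002,-0.0006],[0,0,0],-1],
    [[0,0.003,0],[0,0,0],-1],
    [[0,0.003,0],[0,0,0],-1],
    [[0,0.003,0],[0,0,0],-1],
    [[0,0.003,0],[0,0,0],-1],
    [[0,0.002,0],[0,0,0],-1],
    [[0,0.002,0],[0,0,0],-1],
    [[0,0.002,0],[0,0,0],-1],
  ],
)

```text
t: 6.75
eef_pos: [0.5515, -0.1292, 0.0143]
ee_rot: [-3.14, 0.003, -3.105]
force: [0.3, -9.4, 10.7]
width: 0.0004
```

step_arm(
  targets=[
    [[0,0.002,0],[0,0,0],-1],
    [[0,0.002,0],[0,0,0],-1],
    [[0,0.002,0],[0,0,0],-1],
    [[0,0.002,0],[0,0,0],-1],
    [[0,0.002,0],[0,0,0],-1],
    [[0,0.002,0],[0,0,0],-1],
    [[0,0.002,0],[0,0,0],-1],
    [[0,0.002,0],[0,0,0],-1],
  ],
)

```text
t: 7.55
eef_pos: [0.5508, -0.1135, 0.0143]
ee_rot: [-3.14, 0.003, -3.106]
force: [0.6, -11.6, 11.7]
width: 0.0005
```

```bash
cat > chk.py <<'E'
from h import *
import sys
st=arm.get_state(); im,D=viewer.grab_frame('scene'); print(st['t'],st['eef_pos'].round(4),st['force'].round(1),st['ee_rot'].round(4))
o=np.array([.5423,.0802]); th=np.radians(2.136); d=np.array([-np.sin(th),np.cos(th)]); e=np.array([np.cos(th),np.sin(th)])
L=lambda P:np.c_[(P[:,:2]-o)@e,(P[:,:2]-o)@d,P[:,2]]
print('tcp lane',L(st['eef_pos'][None]).round(4))
save('scene_%s.png'%sys.argv[1],cv2.resize(im[130:320,200:380],None,fx=3,fy=3,interpolation=cv2.INTER_CUBIC))
for col in('teal','red'):
    m=mask(im,col); v,u=np.nonzero(m); P=withdepth('scene',np.c_[u,v],D); q=L(P); k=(abs(q[:,0])<.056)&(q[:,1]>-.31)&(q[:,1]<.13)&(q[:,2]>.01)&(q[:,2]<.08)
    print(col,k.sum(),np.percentile(q[k],[1,99],axis=0).round(4).tolist() if k.any() else '')
E
python3 chk.py 3
```

```text
7.55 [ 0.5508 -0.1135  0.0143] [  0.6 -11.6  11.7] [-3.1396e+00  3.0000e-03 -3.1055e+00]
tcp lane [[ 0.0013 -0.1939  0.0143]]
teal 7 [[0.034, -0.0239, 0.0299], [0.0426, -0.0094, 0.0399]]
red 525 [[-0.0195, -0.2982, 0.0103], [0.0196, -0.2095, 0.0188]]
```

View pics/scene_3.png

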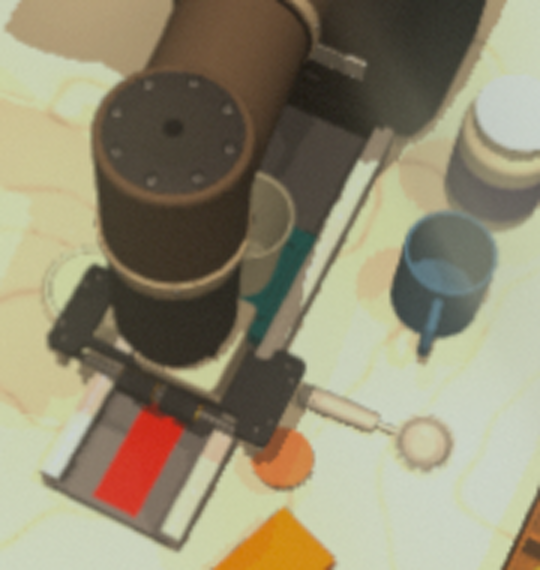

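The red bar shows again behind the gripper, at scene crop (140,455). It has risen to about floor level, so I press deeper before going on.

step_arm(
  targets=[
    [[0,0,0.0005],[0,0,0],-1],
    [[0,0,0.0005],[0,0,0],-1],
    [[0,0,0],[0,0,0],-1],
    [[0,0,0],[0,0,0],-1],
    [[0,0,0],[0,0,0],-1],
    [[0,0,0],[0,0,0],-1],
    [[0,0,0],[0,0,0],-1],
    [[0,0,0],[0,0,0],-1],
  ],
)

```text
t: 8.4
eef_pos: [0.5508, -0.1133, 0.0142]
ee_rot: [-3.14, 0.003, -3.105]
force: [-3.0, -8.1, 21.6]
width: 0.0005
```

```bash
python3 chk.py 4;  python3 - <<'E'
from h import *
import pickle
st=arm.get_state(); im,D=viewer.grab_frame('wrist'); print(st['eef_pos'],st['force'],st['moment'])
save('wrist4.png',im)
v,u=np.nonzero(mask(im,'red')); 
k=(v<240); P=withdepth('wrist',np.c_[u,v][k],D,st) if k.any() else None; print(k.sum(), None if P is None else np.percentile(P,[5,50,95],axis=0).round(4))
E
```

```text
8.4 [ 0.5508 -0.1133  0.0142] [-3.  -8.1 21.6] [-3.1398  0.0034 -3.1052]
tcp lane [[ 0.0013 -0.1937  0.0142]]
teal 5 [[0.0309, -0.0825, 0.031], [0.0387, -0.01, 0.0378]]
[ 0.55083423 -0.11328563  0.01420498] [-4.08023662 -7.12768383 21.02718309] [-2.87268544  1.09637436 -0.06226831]
0 NoneTraceback (most recent call last):
  File "chk.py", line 9, in <module>
    m=mask(im,col); v,u=np.nonzero(m); P=withdepth('scene',np.c_[u,v],D); q=L(P); k=(abs(q[:,0])<.056)&(q[:,1]>-.31)&(q[:,1]<.13)&(q[:,2]>.01)&(q[:,2]<.08)
                                         ~~~~~~~~~^^^^^^^^^^^^^^^^^^^^^^
  File "h.py", line 22, in withdepth
    o,d=rays(name,px,st); p=np.round(px).astype(int).reshape(-1,2)
        ~~~~^^^^^^^^^^^^
  File "h.py", line 16, in rays
    u=cv2.undistortPoints(np.asarray(px,float).reshape(-1,1,2),K(c),c['distortion'])[:,0]
      ~~~~~~~~~~~~~~~~~~~^^^^^^^^^^^^^^^^^^^^^^^^^^^^^^^^^^^^^^^^^^^^^^^^^^^^^^^^^^^
cv2.error: OpenCV(4.12.0) /io/opencv/modules/calib3d/src/undistort.dispatch.cpp:347: error: (-215:Assertion failed) CV_IS_MAT(_src) && CV_IS_MAT(_dst) && (_src->rows == 1 || _src->cols == 1) && (_dst->rows == 1 || _dst->cols == 1) && _src->cols + _src->rows - 1 == _dst->rows + _dst->cols - 1 && (CV_MAT_TYPE(_src->type) == CV_32FC2 || CV_MAT_TYPE(_src->type) == CV_64FC2) && (CV_MAT_TYPE(_dst->type) == CV_32FC2 || CV_MAT_TYPE(_dst->type) == CV_64FC2) in function 'cvUndistortPointsInternal'
```

View pics/wrist4.png

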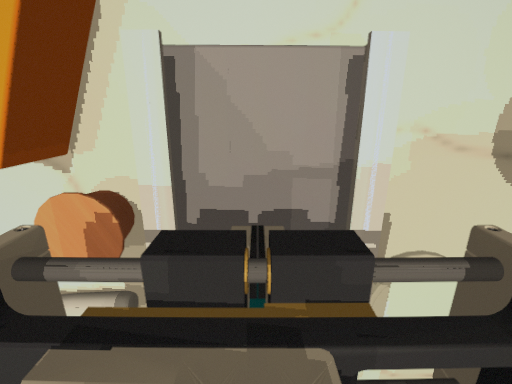

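The bar is down again, but the tips still read 14.2 mm and not 13 mm. A fingertip edge is probably riding on the slot edge, because the TCP sits 1.3 mm off to +x. I shift 2 mm towards −x and press again.

step_arm(
  targets=[
    [[0.001,-0.001,-0.001],[0,0,0],-1],
    [[0.001,-0.001,-0.001],[0,0,0],-1],
    [[0,0,0],[0,0,0],-1],
    [[0,0,0.001],[0,0,0],-1],
    [[0,0,0.001],[0,0,0],-1],
    [[0,0,0],[0,0,0],-1],
    [[0,0,0],[0,0,0],-1],
    [[0,0,0],[0,0,0],-1],
  ],
)

```text
t: 9.3
eef_pos: [0.5481, -0.114, 0.0142]
ee_rot: [-3.141, 0.002, -3.105]
force: [-5.2, 1.3, 28.2]
width: 0.0003
```

```bash
python3 - <<'E'
s=open('chk.py').read().replace("v,u=np.nonzero(m); P=","v,u=np.nonzero(m)\n    if len(v)==0: print(col,'none'); continue\n    P=")
open('chk.py','w').write(s)
E
python3 chk.py 5; python3 -c "
from h import *
print(arm.get_state()['moment'])"
```

```text
9.3 [ 0.5481 -0.114   0.0142] [-5.2  1.3 28.2] [-3.1410e+00  2.1000e-03 -3.1051e+00]
tcp lane [[-0.0014 -0.1943  0.0142]]
teal 8 [[0.0284, -0.0985, 0.029], [0.0399, -0.0108, 0.0432]]
red none
[ 0.74116797  2.27089417 -0.00389108]
```

View pics/scene_5.png

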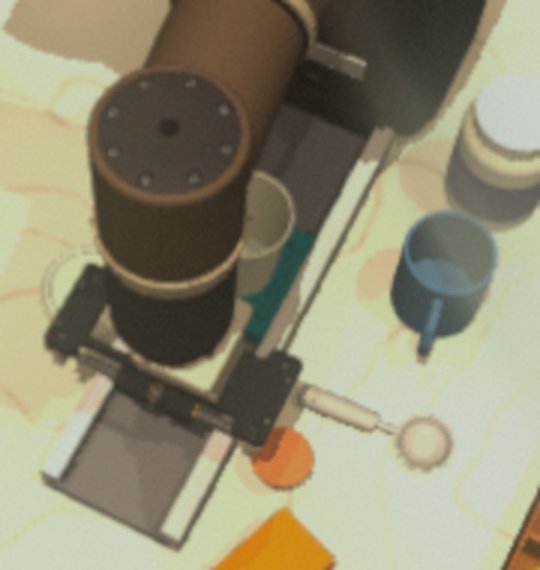

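step_arm(
  targets=[
    [[-0.0004,0.001,0.0002],[0,0,0],-1],
    [[-0.0004,0.001,0.0002],[0,0,0],-1],
    [[0,0.001,0.0002],[0,0,0],-1],
    [[0,0.001,0],[0,0,0],-1],
    [[0,0.001,0],[0,0,0],-1],
    [[0,0.001,0],[0,0,0],-1],
    [[0,0.001,0],[0,0,0],-1],
    [[0,0.001,0],[0,0,0],-1],
  ],
)

```text
t: 10.15
eef_pos: [0.5489, -0.1099, 0.0142]
ee_rot: [-3.137, 0.002, -3.105]
force: [-2.7, -25.2, 26.5]
width: 0.0004
```

```bash
python3 chk.py 6
```

```text
10.15 [ 0.5489 -0.1099  0.0142] [ -2.7 -25.2  26.5] [-3.1369e+00  1.7000e-03 -3.1047e+00]
tcp lane [[-0.0005 -0.1902  0.0142]]
teal 14 [[0.0269, -0.102, 0.0311], [0.0396, -0.0082, 0.0433]]
red none
```

step_arm(
  targets=[
    [[0,0.0015,0],[0,0,0],-1],
    [[0,0.0015,0],[0,0,0],-1],
    [[0,0.0015,0],[0,0,0],-1],
    [[0,0.0015,0],[0,0,0],-1],
    [[0,0.001,0],[0,0,0],-1],
    [[0,0.001,0],[0,0,0],-1],
    [[0,0.001,0],[0,0,0],-1],
    [[0,0.001,0],[0,0,0],-1],
  ],
)

```text
t: 11.0
eef_pos: [0.5496, -0.0994, 0.0141]
ee_rot: [-3.137, 0.004, -3.105]
force: [0.5, -23.8, 24.6]
width: 0.0006
```

```bash
python3 chk.py 7
```

```text
11.0 [ 0.5496 -0.0994  0.0141] [  0.5 -23.8  24.6] [-3.1375  0.0036 -3.1046]
tcp lane [[ 0.0006 -0.1797  0.0141]]
teal 9 [[0.0293, -0.0945, 0.0289], [0.0412, 0.0006, 0.0444]]
red none
```

View pics/scene_7.png

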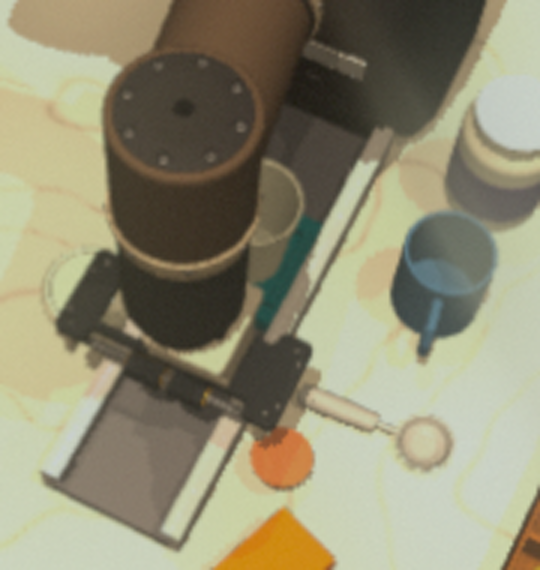

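The carriage front is past the pin faces with the bar still down, and the force is constant, so this is only sliding friction. Before I go further I check that the arm links clear the coffee maker.

```bash
python3 - <<'E'
from h import *
o=np.array([.5423,.0802]); th=np.radians(2.136); d=np.array([-np.sin(th),np.cos(th)]); e=np.array([np.cos(th),np.sin(th)])
L=lambda P:np.c_[(P[:,:2]-o)@e,(P[:,:2]-o)@d,P[:,2]]
z0=np.load('top0.npz')['d']; im,D=viewer.grab_frame('top'); save('top7.png',im); zs,Ds=viewer.grab_frame('scene')
v,u=np.mgrid[90:300,100:345]; px=np.c_[u.ravel(),v.ravel()]
q=L(withdepth('top',px,z0)); k=(q[:,2]>.15)&(q[:,2]<.6)&(abs(q[:,0])<.15)&(q[:,1]>0); print('brewer',q[k].min(0).round(3),q[k].max(0).round(3))
q=L(withdepth('top',px,D)); k=(q[:,2]>.15)&(abs(q[:,0])<.15)
for a in np.arange(-.25,.35,.05):
    kk=k&(q[:,1]>a)&(q[:,1]<a+.05)
    if kk.any(): print(a.round(2),'z',np.percentile(q[kk,2],[5,50,95]).round(3),'x',q[kk,0].min().round(2),q[kk,0].max().round(2))
print('scene')
v,u=np.mgrid[0:300,150:380]; px=np.c_[u.ravel(),v.ravel()]; q=L(withdepth('scene',px,Ds)); k=(q[:,2]>.15)&(abs(q[:,0])<.15)
for a in np.arange(-.25,.35,.05):
    kk=k&(q[:,1]>a)&(q[:,1]<a+.05)
    if kk.any(): print(a.round(2),'z',np.percentile(q[kk,2],[2,5,50,95]).round(3),'x',q[kk,0].min().round(2),q[kk,0].max().round(2))
E
```

```text
brewer [-0.088  0.025  0.151] [0.09  0.294 0.321]
-0.25 z [0.347 0.454 0.457] x -0.05 0.04
-0.2 z [0.268 0.455 0.458] x -0.05 0.05
-0.15 z [0.399 0.435 0.456] x -0.06 0.04
-0.1 z [0.406 0.432 0.439] x -0.15 0.03
-0.05 z [0.425 0.516 0.626] x -0.15 0.03
-0.0 z [0.423 0.519 0.616] x -0.15 0.06
0.05 z [0.298 0.432 0.503] x -0.13 0.06
0.1 z [0.219 0.308 0.312] x -0.08 0.08
0.15 z [0.24  0.31  0.317] x -0.09 0.09
0.2 z [0.247 0.314 0.318] x -0.09 0.09
0.25 z [0.287 0.308 0.317] x -0.09 0.09
scene
-0.25 z [0.178 0.183 0.371 0.455] x -0.04 0.05
-0.2 z [0.176 0.18  0.454 0.458] x -0.05 0.05
-0.15 z [0.18  0.396 0.434 0.455] x -0.05 0.05
-0.1 z [0.402 0.409 0.437 0.568] x -0.15 0.04
-0.05 z [0.409 0.422 0.511 0.618] x -0.15 0.03
-0.0 z [0.227 0.239 0.44  0.606] x -0.15 0.06
0.05 z [0.236 0.259 0.309 0.439] x -0.09 0.07
0.1 z [0.157 0.167 0.296 0.312] x -0.0 0.09
0.15 z [0.171 0.205 0.31  0.316] x -0.07 0.09
0.2 z [0.182 0.228 0.312 0.317] x -0.09 0.09
0.25 z [0.204 0.274 0.306 0.315] x -0.08 0.1
```

View pics/top7.png

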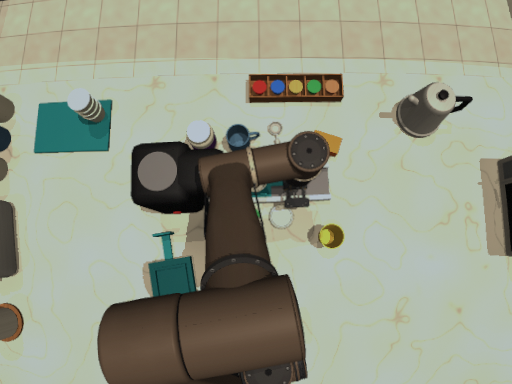

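```bash
python3 - <<'E'
from h import *
o=np.array([.5423,.0802]); th=np.radians(2.136); d=np.array([-np.sin(th),np.cos(th)]); e=np.array([np.cos(th),np.sin(th)])
L=lambda P:np.c_[(P[:,:2]-o)@e,(P[:,:2]-o)@d,P[:,2]]
for n in('scene','top'):
    c,T=pose(n); print(n,'cam lane',L(T[:3,3][None]).round(2))
    D0=np.load(n+'0.npz')['d']; im,D=viewer.grab_frame(n); save(n+'8.png',im)
    v,u=np.nonzero((D>0)&((D0-D>.02)|(D0==0))); q=L(withdepth(n,np.c_[u,v],D)); k=(q[:,0]>-.15)&(q[:,0]<.15)
    q=q[k]
    for a in np.arange(-.26,.14,.02):
        s=q[(q[:,1]>a)&(q[:,1]<a+.02)]
        if len(s)>5: print(a.round(2),len(s),'z min/2/max',np.percentile(s[:,2],[0,3,50,100]).round(3),'x',s[:,0].min().round(3),s[:,0].max().round(3), 'x of max',s[np.argmin(s[:,2]),0].round(3))
    q0=L(withdepth(n,np.stack(np.meshgrid(np.arange(120,380),np.arange(20,260)),-1).reshape(-1,2),D0)); s=q0[(abs(q0[:,0])<.07)&(q0[:,1]>.03)&(q0[:,2]>.25)&(q0[:,2]<.4)]
    for a in np.arange(.02,.3,.02):
        t=s[(s[:,1]>a)&(s[:,1]<a+.02)]
        if len(t): print('head',a.round(2),np.percentile(t[:,2],[50,95,100]).round(3))
E
```

```text
scene cam lane [[ 0.21 -0.59  1.19]]
-0.24 1174 z min/2/max [0.001 0.217 0.362 0.455] x -0.148 0.079 x of max 0.079
-0.22 2301 z min/2/max [0.002 0.094 0.276 0.459] x -0.094 0.098 x of max 0.081
-0.2 1252 z min/2/max [0.076 0.12  0.398 0.46 ] x -0.094 0.098 x of max 0.034
-0.18 917 z min/2/max [0.003 0.119 0.452 0.459] x -0.095 0.142 x of max 0.142
-0.16 623 z min/2/max [0.001 0.119 0.452 0.459] x -0.094 0.1 x of max 0.1
-0.14 196 z min/2/max [0.015 0.122 0.433 0.456] x -0.128 0.115 x of max -0.128
-0.12 421 z min/2/max [0.011 0.402 0.431 0.44 ] x -0.134 0.039 x of max -0.134
-0.1 440 z min/2/max [0.083 0.112 0.43  0.441] x -0.058 0.035 x of max 0.016
-0.08 437 z min/2/max [0.052 0.102 0.43  0.545] x -0.148 0.039 x of max 0.03
-0.06 2039 z min/2/max [0.053 0.403 0.514 0.623] x -0.15 0.041 x of max 0.031
-0.04 2160 z min/2/max [-0.002  0.13   0.501  0.634] x -0.15 0.136 x of max 0.095
-0.02 1282 z min/2/max [0.03  0.098 0.508 0.635] x -0.15 0.047 x of max 0.026
-0.0 921 z min/2/max [0.029 0.406 0.517 0.632] x -0.15 0.047 x of max 0.036
0.02 580 z min/2/max [-0.002  0.404  0.477  0.619
[... 1768 characters left out ...]
407 0.422 0.52  0.621] x -0.15 0.015 x of max 0.014
0.04 341 z min/2/max [0.406 0.417 0.444 0.577] x -0.149 0.012 x of max -0.083
0.06 266 z min/2/max [0.394 0.413 0.435 0.442] x -0.083 0.01 x of max -0.083
0.08 10 z min/2/max [0.413 0.414 0.425 0.432] x -0.018 0.005 x of max 0.005
head 0.02 [0.294 0.303 0.306]
head 0.04 [0.305 0.311 0.314]
head 0.06 [0.309 0.312 0.315]
head 0.08 [0.309 0.312 0.314]
head 0.1 [0.309 0.312 0.314]
head 0.12 [0.309 0.313 0.315]
head 0.14 [0.309 0.313 0.315]
head 0.16 [0.312 0.317 0.32 ]
head 0.18 [0.315 0.318 0.321]
head 0.2 [0.315 0.318 0.32 ]
head 0.22 [0.315 0.318 0.321]
head 0.24 [0.314 0.318 0.32 ]
head 0.26 [0.31  0.316 0.32 ]
head 0.28 [0.304 0.307 0.308]
```

View pics/scene8.png

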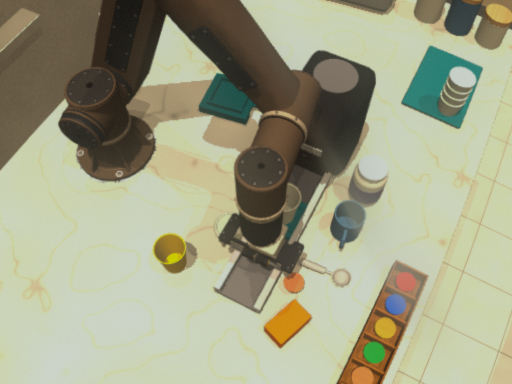

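The link underside is at about 0.344 m and the coffee maker's head tops out at about 0.32 m, so it clears by roughly 24 mm. I continue.

step_arm(
  targets=[
    [[0,0.002,0],[0,0,0],-1],
    [[0,0.0025,0],[0,0,0],-1],
    [[0,0.003,0],[0,0,0],-1],
    [[0,0.003,0],[0,0,0],-1],
    [[0,0.003,0],[0,0,0],-1],
    [[0,0.003,0],[0,0,0],-1],
    [[0,0.003,0],[0,0,0],-1],
    [[0,0.003,0],[0,0,0],-1],
  ],
)

```text
t: 12.05
eef_pos: [0.5492, -0.0765, 0.0142]
ee_rot: [-3.138, 0.004, -3.104]
force: [1.9, -22.6, 24.5]
width: 0.0006
```

```bash
python3 chk.py 9
```

```text
12.05 [ 0.5492 -0.0765  0.0142] [  1.9 -22.6  24.5] [-3.1378  0.0042 -3.1045]
tcp lane [[ 0.0011 -0.1569  0.0142]]
teal 12 [[0.0305, -0.0143, 0.0264], [0.0432, 0.0257, 0.0417]]
red none
```

View pics/scene_9.png

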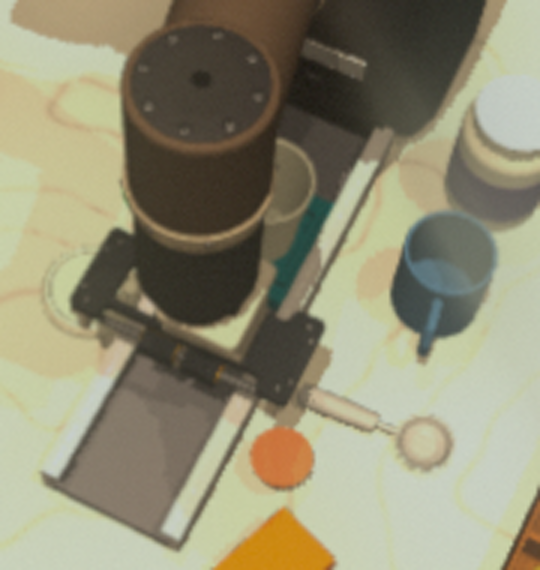

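step_arm(
  targets=[
    [[0.0001,0.003,0],[0,0,0],-1],
    [[0.0001,0.0035,0],[0,0,0],-1],
    [[0.0001,0.004,0],[0,0,0],-1],
    [[0.0001,0.004,0],[0,0,0],-1],
    [[0.0001,0.004,0],[0,0,0],-1],
    [[0.0001,0.004,0],[0,0,0],-1],
    [[0.0001,0.004,0],[0,0,0],-1],
    [[0.0001,0.0035,0],[0,0,0],-1],
  ],
)

```text
t: 12.9
eef_pos: [0.5474, -0.0465, 0.0141]
ee_rot: [-3.138, 0.004, -3.104]
force: [2.7, -23.4, 25.6]
width: 0.0003
```

```bash
python3 chk.py 10
```

```text
12.9 [ 0.5474 -0.0465  0.0141] [  2.7 -23.4  25.6] [-3.1379  0.0041 -3.1044]
tcp lane [[ 0.0003 -0.1268  0.0141]]
teal 44 [[0.0304, -0.0364, 0.0272], [0.0454, 0.0587, 0.0412]]
red none
```

step_arm(
  targets=[
    [[0,0.0035,0],[0,0,0],-1],
    [[0,0.004,0],[0,0,0],-1],
    [[0,0.004,0],[0,0,0],-1],
    [[0,0.004,0],[0,0,0],-1],
    [[0,0.004,0],[0,0,0],-1],
    [[0,0.004,0],[0,0,0],-1],
    [[0,0.004,0],[0,0,0],-1],
    [[0,0.0035,0],[0,0,0],-1],
  ],
)

```text
t: 13.75
eef_pos: [0.5458, -0.0158, 0.0141]
ee_rot: [-3.138, 0.003, -3.105]
force: [3.0, -25.8, 28.2]
width: 0.0002
```

```bash
python3 chk.py 11
```

```text
13.75 [ 0.5458 -0.0158  0.0141] [  3.  -25.8  28.2] [-3.1377e+00  3.1000e-03 -3.1046e+00]
tcp lane [[-0.0001 -0.096   0.0141]]
teal 37 [[0.0314, -0.0135, 0.0276], [0.045, 0.0854, 0.0442]]
red none
```

View pics/scene_11.png

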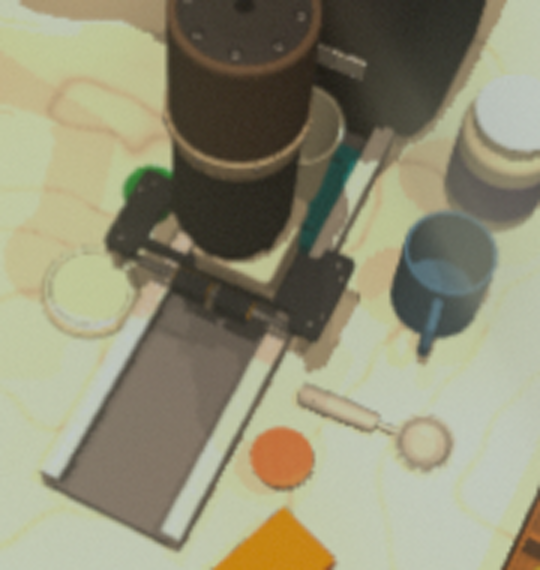

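step_arm(
  targets=[
    [[0,0.003,0],[0,0,0],-1],
    [[0,0.003,0],[0,0,0],-1],
    [[0,0.003,0],[0,0,0],-1],
    [[0,0.003,0],[0,0,0],-1],
    [[0,0.003,0],[0,0,0],-1],
    [[0,0.003,0],[0,0,0],-1],
    [[0,0.002,0],[0,0,0],-1],
    [[0,0.002,0],[0,0,0],-1],
  ],
)

```text
t: 14.6
eef_pos: [0.5447, 0.0059, 0.0141]
ee_rot: [-3.137, 0.002, -3.105]
force: [3.3, -26.3, 29.7]
width: 0.0005
```

step_arm(
  targets=[
    [[0,0.0012,0],[0,0,0],-1],
    [[0,0.001,0],[0,0,0],-1],
    [[0,0.001,0],[0,0,0],-1],
    [[0,0.001,0],[0,0,0],-1],
    [[0,0.001,0],[0,0,0],-1],
    [[0,0.001,0],[0,0,0],-1],
    [[0,0.001,0],[0,0,0],-1],
    [[0,0.001,0],[0,0,0],-1],
  ],
)

```text
t: 15.4
eef_pos: [0.5439, 0.0109, 0.0142]
ee_rot: [-3.134, 0.001, -3.105]
force: [6.5, -53.3, 30.9]
width: 0.0005
```

```bash
python3 chk.py 12
```

```text
15.4 [0.5439 0.0109 0.0142] [  6.5 -53.3  30.9] [-3.1344e+00  8.0000e-04 -3.1055e+00]
tcp lane [[-0.001  -0.0693  0.0142]]
teal 22 [[0.0315, 0.014, 0.0271], [0.0448, 0.0984, 0.0432]]
red none
```

View pics/scene_12.png

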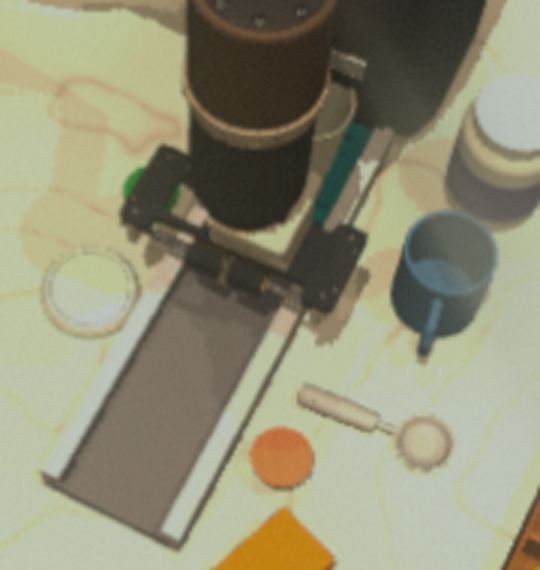

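Fy jumped from 26 N to 53 N and the arm stalled at lane y −69 mm, with the carriage's rear edge about 10–14 mm past the pin line. That matches being against the stop. I ease back with the bar still held, then lift.

step_arm(
  targets=[
    [[0,-0.002,0],[0,0,0],-1],
    [[0,-0.002,0],[0,0,0],-1],
    [[0,-0.002,0],[0,0,0],-1],
    [[0,-0.002,0],[0,0,0],-1],
    [[0,-0.001,0],[0,0,0],-1],
    [[0,0,0],[0,0,0],-1],
    [[0,0,0],[0,0,0],-1],
    [[0,0,0],[0,0,0],-1],
  ],
)

```text
t: 16.25
eef_pos: [0.5441, 0.0103, 0.0141]
ee_rot: [3.14, 0.003, -3.105]
force: [-11.1, 9.6, 36.1]
width: 0.0006
```

```bash
python3 chk.py 13
```

```text
16.25 [0.5441 0.0103 0.0141] [-11.1   9.6  36.1] [ 3.1401  0.0035 -3.1048]
tcp lane [[-0.0008 -0.0699  0.0141]]
teal 22 [[0.0324, 0.0118, 0.0293], [0.0449, 0.0846, 0.0423]]
red none
```

step_arm(
  targets=[
    [[0,-0.002,-0.0005],[0,0,0],-1],
    [[0,-0.002,0],[0,0,0],-1],
    [[0,-0.001,0],[0,0,0],-1],
    [[0,0,-0.002],[0,0,0],-1],
    [[0,-0.001,-0.004],[0,0,0],-1],
    [[0,-0.002,-0.006],[0,0,0],-1],
    [[0,-0.003,-0.008],[0,0,0],-1],
    [[0,-0.003,-0.008],[0,0,0],-1],
  ],
)

```text
t: 17.1
eef_pos: [0.5424, -0.0062, 0.0396]
ee_rot: [-3.141, -0.002, -3.107]
force: [0.2, -0.8, -0.8]
width: 0.0005
```

```bash
python3 chk.py 14
```

```text
17.1 [ 0.5424 -0.0062  0.0396] [ 0.2 -0.8 -0.8] [-3.1410e+00 -2.1000e-03 -3.1069e+00]
tcp lane [[-0.0031 -0.0863  0.0396]]
teal 52 [[0.0271, 0.0115, 0.0269], [0.0443, 0.0962, 0.0457]]
red 1374 [[-0.0209, -0.2999, 0.0168], [0.0221, -0.0914, 0.0292]]
```

View pics/scene_14.png

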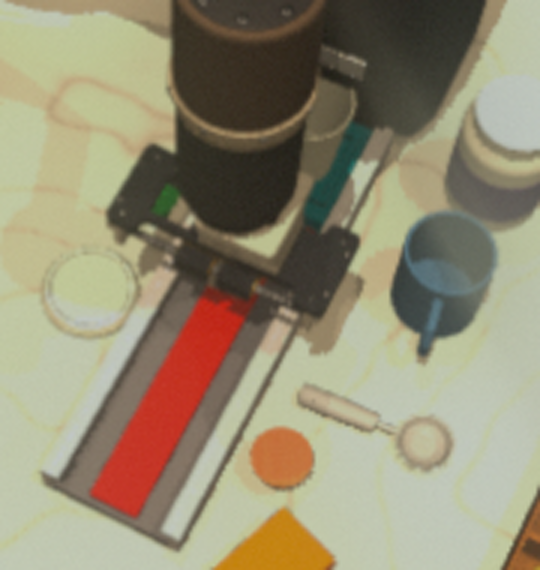

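step_arm(
  targets=[
    [[0,-0.01,0],[0,0,0],-1],
    [[0,-0.02,-0.005],[0,0,0],-1],
    [[0,-0.03,-0.02],[0,0,0],-1],
    [[0,-0.03,-0.02],[0,0,0],-1],
    [[0,-0.03,-0.03],[0,0,0],-1],
    [[0,-0.03,-0.03],[0,0,0],-1],
    [[0,-0.03,-0.03],[0,0,0],-1],
    [[0,-0.03,-0.03],[0,0,0],-1],
  ],
)

```text
t: 17.95
eef_pos: [0.5498, -0.2172, 0.2054]
ee_rot: [3.141, -0.001, -3.107]
force: [1.1, 1.3, -0.9]
width: -0.0001
```

```bash
python3 chk.py 15; python3 - <<'E'
from h import *
im,D=viewer.grab_frame('top'); save('top15.png',cv2.resize(im[110:245,180:345],None,fx=4,fy=4,interpolation=cv2.INTER_CUBIC))
E
```

```text
17.95 [ 0.5498 -0.2172  0.2054] [ 1.1  1.3 -0.9] [ 3.1413e+00 -9.0000e-04 -3.1070e+00]
tcp lane [[-0.0036 -0.2974  0.2054]]
teal 199 [[-0.0415, -0.0555, 0.0269], [0.0321, 0.0554, 0.0688]]
red 1022 [[-0.0328, -0.3005, 0.0155], [0.0361, -0.0001, 0.0288]]
```

View pics/scene_15.png

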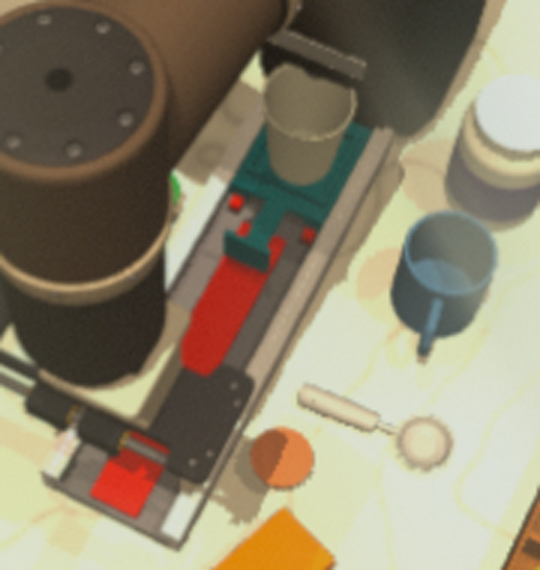

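View pics/top15.png

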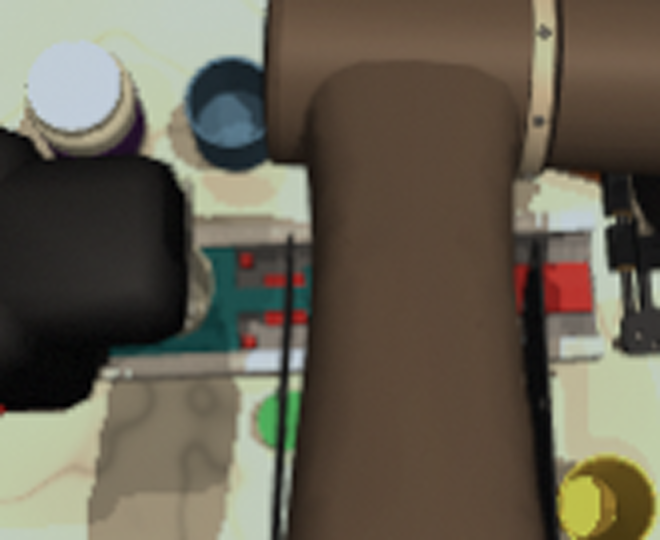

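```bash
python3 - <<'E'
from h import *
o=np.array([.5423,.0802]); th=np.radians(2.136); d=np.array([-np.sin(th),np.cos(th)]); e=np.array([np.cos(th),np.sin(th)])
L=lambda P:np.c_[(P[:,:2]-o)@e,(P[:,:2]-o)@d,P[:,2]]
for n in ('top','scene'):
    im,D=viewer.grab_frame(n); np.savez(n+'F.npz',im=im,d=D)
    v,u=np.nonzero(mask(im,'red')); q=L(onplane(n,np.c_[u,v],.024))
    for s in(-1,1):
        k=(abs(q[:,0]-s*.036)<.009)&(abs(q[:,1])<.012); print(n,'pin',s,k.sum(),q[k].mean(0).round(4) if k.any() else '')
    v,u=np.nonzero(mask(im,'teal')); q=L(onplane(n,np.c_[u,v],.033))
    for s in(-1,1):
        k=(abs(q[:,0]-s*.036)<.010)&(q[:,1]>-.02)&(q[:,1]<.13); print(n,'rear edge',s,k.sum(),np.percentile(q[k,1],[0,3]).round(4) if k.any() else '')
    q=L(onplane(n,np.c_[u,v],.069)); k=(abs(q[:,0])<.02)&(q[:,1]<-.04)&(q[:,1]>-.08); print('plate top rear',k.sum(),q[k,1].min().round(4) if k.any() else '')
    for nm,(x0,x1,y0,y1) in {'all':(.4,.8,-.3,.3)}.items(): pass
    d0=np.load(n+'0.npz')['im']
    for col,(lo,hi) in {'orange':((8,150,120),(18,255,255)),'green':((50,120,80),(75,255,255)),'blue':((95,60,40),(115,255,200))}.items():
        r=[]
        for I in(d0,im):
            m=cv2.inRange(cv2.cvtColor(I,cv2.COLOR_RGB2HSV),lo,hi); N,l,s,c=cv2.connectedComponentsWithStats(m)
            r.append([(c[i].round(1).tolist(),int(s[i,4])) for i in range(1,N) if s[i,4]>60 and 180<c[i][0]<350 and 90<c[i][1]<345])
        print(col,r)
E
```

```text
top pin -1 8 [-0.0364 -0.0003  0.024 ]
top pin 1 8 [ 0.0365 -0.0003  0.024 ]
top rear edge -1 90 [0.0122 0.0126]
top rear edge 1 32 [0.0128 0.013 ]
plate top rear 19 -0.0516
orange [[], [([315.9, 90.6], 158)]]
green [[([251.3, 214.7], 149)], []]
blue [[([239.4, 137.5], 312)], [([236.3, 137.7], 428)]]
scene pin -1 20 [-0.0338 -0.0037  0.024 ]
scene pin 1 17 [ 0.0386 -0.0037  0.024 ]
scene rear edge -1 55 [0.0077 0.0089]
scene rear edge 1 8 [0.0116 0.0129]
plate top rear 26 -0.0558
orange [[([293.4, 282.2], 291), ([287.0, 329.4], 168)], [([293.6, 282.2], 294), ([286.1, 322.8], 1095)]]
green [[([250.2, 193.5], 228)], []]
blue [[], []]
```

```bash
python3 - <<'E'
from h import *
st=arm.get_state(); print(st['t'],st['force'].round(1),abs(st['qd']).max().round(4)); print(ticket.job_done())
E
```

```text
18.15 [-0.1  0.5 -1.1] 0.0369
the job is handed in; nothing more can be done
None
```

The carriage is home under the spout with the pins up behind it, and I handed the job in at 18.2 s. I pressed the red bar down with the shut fingertips and pushed the carriage by its rear plate past the pins. I stopped when the push force jumped from 26 N to 53 N and the arm stalled against the stop. Then I eased back, lifted off the bar and backed away.

**Last checks:**
- **Pins and bar:** both pins are visible at lane y ≈ 0, and the bar is up again.
- **Carriage:** its rear edge measures about 8–13 mm past the pin line across the two views (10 mm when home). The push plate's rear face measures −52 to −56 mm (−56 mm when home).
- **Cup:** upright on the carriage.
- **Robot:** touching nothing, with about 1 N of residual force on the wrist.
- **Other objects:** the copper pod's position is unchanged in the scene view, and I saw no contact with or shift in the others. The arm hid the green pod and part of the mug in the last pictures, so I couldn't measure those at the end.

**What disagreed:**
- **Tip height:** with the bar pressed, the fingertips read 14.1–14.2 mm, not the 13 mm given. They were probably resting on the lane floor. The bar was out of sight below the floor in every check while the carriage crossed the pins.
- **Earlier rise:** before the carriage reached the pins, I had eased the press and the bar rose back to about floor level. I pressed it down again before going on.
- **Press force:** holding the bar down took about 25–36 N, well above the stated 4 N.

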